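Clamp a baked nut bar for cutting

ROBOT

A 7-joint arm with a two-finger parallel gripper is mounted at the origin on the work surface. World frame = base frame: x ahead of the robot, y to its left, z up, the work surface at z = 0. Lengths are in m, angles in rad, forces in N, time in s.
With the tool pointing down it reaches from about 0.425 to 0.925 m from the base axis. Payload 6.8 kg.
Tool frame: the origin (TCP) lies on the front face of the gripper's body, between the roots of the fingers; the fingertips stand 73 mm ahead of it and the grasp point (between the pads) lies 54 mm ahead of it (tcp_to_tips is the distance from the TCP to the fingertips, in m); z points along the fingers, x is the direction in which the jaws open and shut, and the axes are right-handed (so a half turn about z gives the same grasp; the last joint's range is limited). The gripper opens to 85 mm and grips with 20 to 120 N. Pads are 22 mm wide; open, the fingers measure 114 mm over their backs; the gripper's body (76 mm by 85 mm) begins 54 mm behind the grasp point. The pads swing forward as they close: fully open they stand 13 mm farther back than shut.
Start: joints at [-1.368, 0.477, 0.022, 1.555, -0.011, 1.109, -0.083], TCP at [0.206, 0.643, 0.304] pointing down, gripper open.
Joint ranges: [-2.96, 2.96], [-0.34, 2.1], [-1.41, 1.46], [0.24, 2.44], [-1.37, 4.51], [0.17, 1.92], [-2.96, 2.96]. Speed limits (rad/s): [2.39, 2.39, 3.14, 3.14, 3.14, 3.14, 3.14].

INTERFACE

Orientations are given as a unit quaternion [w, x, y, z].
In Python, from station import get_obs, read_camera, hand_in, look_for, silhouettes, tcp_to_tips gives the robot as it stands. The module is installed in compiled form; this text tells all that it offers.
- The arm moves only by the tool apply_moves, never from a script. Its argument "moves" is a list of rows, each a list of 3 entries, a list of its own where there are three numbers: the shift along the tool's x, y, z in units of 25 mm (1.0 is 25 mm), then the turn, a rotation vector about the tool's x, y, z in units of 10 degrees (1.0 is 10 degrees), then the gripper's target within -1 to 1 (fully open at 1, half-way at 0, shut at -1). In form: [[[dx, dy, dz], [rx, ry, rz], jaw], ...]. A call has 1 to 20 rows; each row is the pose to reach, as a shift and turn from the pose commanded when the call began, along the tool's axes at that moment; what a row does not reach only later rows make up. A row lasts 1/8 s, in which the tool goes at most 62.5 mm and 10.7 degrees, less where a joint would pass 70% of its speed; a pose out of reach is approached as far as the arm can. A call with a gripper value outside its range is refused whole. The fingers move at their own pace and stop on an object; "force" is the grip in N (left out, the last holds). Time passes only in rows, so rows that repeat a pose let the fingers close. It gives the time, the measured TCP pose, the force and the opening at its end, in the units of the state.
- get_obs(): the state, without advancing time (a new reading comes with each control period).
- read_camera(name): name is "scene" or "top" or "wrist"; returns a dict with "color" (400x640x3 uint8, red, green, blue), "mtx" (3x3 intrinsics, pixels), "eye" and "rotation" of the camera in the world; the wrist camera has in their place "hand_eye" (4x4, takes a point from camera to tool coordinates, whose origin is the TCP and whose axes are the tool frame's). Camera axes: x right, y up, looking along -z (the intrinsics and any distortion apply to the point x, -y, -z); pixel columns grow to the right and rows downward; lengths in m; the calibration is good to about 2 mm. A picture is of the moment at which its call begins: read the wrist's pose just before it. There is no depth.
- hand_in(): hands the job in, once; it reports no verdict.
Trained networks look in the newest picture that a camera, given by its name, has taken for a name from the list of things; names that differ only in an ending like _2 or _b are one class to them, and where a whole thing is asked for, a point or a joint stands for the part that bears it (a point fixed in the world has none). Each returns a list of dicts, best first, with "conf" (0 to 1); they miss things now and then, are a little off and sometimes report something else, mostly with a low value. They report only what shows in the picture. A call takes as long as a camera call.
- look_for(camera, query): "pixel" ([row, column] in pixels, amid what is visible of it).
- silhouettes(camera, query): "mask" (400x640 bool, what is visible of it) and "pixel" ([row, column] in pixels, amid what is visible of it).
The state is a dict: "t": time; "q": joint angles; "joint_vel": joint speeds; "joint_torque": joint torques, N m; "eef_pos": TCP position; "tool_rot": TCP orientation; "contact_force": force on the tool from outside, world axes, zero at the start; "torque": the same for the moment, N m; "gripper_width": opening from 0.0 (shut) to 1.0 (fully open).
Only numpy, scipy, OpenCV 4.12 (cv2) and the standard library are available. Lean on these libraries where they do the work, as an engineer would, in place of code of your own. Each camera call takes 0.05 s, during which the arm holds its last target.

TASK

Get the baked nut bar ready for cutting: move it off the feed board so that it lies flat on the clamp's three metal strips, about midway along the jaws, and push it square and tight against the fixed jaw while the sliding jaw still stands clear of it. Then close the sliding jaw right up against the bar and let go. Leave the scraper, bowl, tin and thin square on the table where they are.

Things in the scene. Friction and masses are not known exactly. Their poses are not given: they have to be found in the camera images.
- bar: The baked nut bar: a rigid brown block, 50 (its x) x 110 (its y) x 35 mm high, about 0.2 kg, pale nut chips on top. Origin at the centre of its underside, z up. It starts on the feed board with its length roughly along the clamp's y (within 0.2 rad).
- clamp: The cutting clamp, fixed to the table. Origin on the table top (z = 0), z up, x = the way the sliding jaw closes, y = along the jaws, towards the feed board. In its frame, mm: wooden bed x -185..90, y -75..75, top z 12. Fixed steel jaw x 50..85, y -70..70, top z 58; its flat clamping face is at x 50, so the bar's origin is at x 25 when it touches that face.
- fixed_face (a point): Middle of the fixed jaw's clamping face, 42 mm above the table.
- strips (a point): Middle of the tops of the three metal strips (clamp frame x 5, y 0, z 26 mm). Each runs along y from -70 to 70 and is 12 wide; they are centred at x -25, 5 and 35. The bar lying flat on them has its origin at z 26.
- feed_edge (a point): Middle of the edge of the white plastic feed board next to the jaws (clamp frame x -5, y 70, z 31 mm). The board spans x -65..55, y 70..220, top z 31: from it there is a 5 mm step down to the strips. The 110 mm bar lies flat only when wholly past this edge (its centre at y below 15).
- jaw (a joint): Travel of the sliding jaw along the clamp's x, in m: 0 = fully open (its face at clamp x -90 mm, 140 mm from the fixed jaw), larger = more closed, at most 0.1; 0.09 leaves just the bar's 50 mm between the jaws. Starts at 0 to 0.015. About 4 N of friction; it stays where it is left.
- jaw_back (a point): Middle of the flat back of the sliding jaw, 36 mm above the table, where it can be pushed; moves with the jaw. The jaw is a steel block 35 (x) x 140 (y), z 14 to 58; its clamping face is 35 mm ahead of this point (+x). A black knob, 28 mm across, z 65 to 85, stands on the jaw's middle and can be gripped.
- scraper: Bystander: a spatula-like scraper lying flat on the table beside the clamp, on the side away from the feed board. Origin on its underside.
- bowl: Bystander: white bowl, 100 mm across, 45 mm high. Origin at the centre of its underside.
- tin: Bystander: aluminium tin, 64 mm across, 60 mm high. Origin at the centre of its underside.
- offcut: Bystander: thin dark baked square, 70 x 70 x 12 mm, lying on the table. Origin at the centre of its underside.

How it is judged:
On the way:
1. the bar lies flat on the strips, about midway along the jaws, square and tight against the fixed jaw, while the sliding jaw still stands clear of it (at least 10 mm) (z of bar in the frame of clamp between 0.0235 and 0.0285 m and angle between bar's own z axis and vertical below 0.035 rad and y of bar in the frame of clamp between -0.018 and 0.018 m and x of bar in the frame of clamp between 0.0225 and 0.028 m and angle between the x axis of bar and the x axis of clamp, either way round below 0.04 rad and value of joint jaw below 0.08 m), for 0.2 s.
At the end, for the whole second after the job is handed in: Bar at rest, flat on the strips (2.5 mm, 0.035 rad), centred along the jaws within 18 mm, within 2.5 mm of the fixed jaw and square to it within 0.04 rad; sliding jaw at rest, within 2 mm of closed on the bar (joint above 0.088) (z of bar in the frame of clamp between 0.0235 and 0.0285 m and angle between bar's own z axis and vertical below 0.035 rad and y of bar in the frame of clamp between -0.018 and 0.018 m and x of bar in the frame of clamp between 0.0225 and 0.028 m and angle between the x axis of bar and the x axis of clamp, either way round below 0.04 rad and value of joint jaw above 0.088 m and linear speed of bar below 0.01 m/s and velocity of joint jaw below 0.005 m/s); the robot touches nothing.
It fails at once if the scraper is shifted by more than 20 mm (distance of scraper from where it was at the start of the episode above 0.02 m).
It fails at once if the bowl is shifted by more than 20 mm (distance of bowl from where it was at the start of the episode above 0.02 m).
It fails at once if the tin is shifted by more than 20 mm (distance of tin from where it was at the start of the episode above 0.02 m).
It fails at once if the thin square is shifted by more than 20 mm (distance of offcut from where it was at the start of the episode above 0.02 m).
It also fails if it takes over 64 s, if anything falls off the work surface, if the arm or the gripper's body presses on something with over 40 N, if the wrist force passes 120 N, or if a joint passes its speed limit or range.

## Working session

There is one attempt and no reset: what is moved stays moved. The work goes in short steps, Python scripts to look and compute and a tool call to move; the robot and the scene stay as the last step left them, time stands still between calls to the robot, and variables do not carry over. Pictures are saved under pics/ and viewed, and the job is handed in when it is done.

Besides the shell and the picture viewer there is one more tool, called after "Request:" as name(argument=value, ...), one argument or row to a line, values as JSON. apply_moves: Moves the arm, as the interface text tells. Its arguments: {"type":"object","properties":{"moves":{"type":"array"},"force":{"type":"number"}},"required":["moves"]}

```bash
mkdir -p pics; python3 - <<'E'
from station import *
import cv2,numpy as np
o=get_obs(); print({k:np.round(v,3).tolist() for k,v in o.items()}, tcp_to_tips)
for n in ["scene","top","wrist"]:
    c=read_camera(n); cv2.imwrite(f"pics/{n}0.png",c["color"][:,:,::-1])
    print(n,{k:np.round(v,4).tolist() for k,v in c.items() if k!="color"})
    for q in ["bar","clamp","jaw","scraper","bowl","tin","offcut","fixed_face","strips","feed_edge","jaw_back"]:
        print(q,[(np.round(d["pixel"],1).tolist(),round(d["conf"],2)) for d in look_for(n,q)][:2])
E
```

```text
{'t': 0.0, 'q': [-1.368, 0.478, 0.022, 1.556, -0.011, 1.109, -0.083], 'joint_vel': [0.001, -0.001, -0.002, -0.0, -0.002, 0.0, -0.001], 'joint_torque': [-0.001, -59.645, 1.608, -28.12, 0.013, 0.009, 0.0], 'eef_pos': [0.206, 0.642, 0.303], 'tool_rot': [0.001, 0.808, 0.589, -0.001], 'contact_force': [0.515, 0.136, 0.101], 'torque': [0.019, 0.003, -0.011], 'gripper_width': 1.002} 0.0726
scene {'mtx': [[492.9311, 0.0, 314.2111], [0.0, 492.9311, 195.4698], [0.0, 0.0, 1.0]], 'eye': [1.1807, -0.5892, 0.8322], 'rotation': [0.8449, 0.3447, 0.1634, 0.375]}
bar [([171.1, 340.6], 0.94)]
clamp [([200.4, 297.3], 0.98)]
jaw [([185.7, 264.4], 0.84)]
scraper [([312.3, 226.4], 0.56)]
bowl [([219.2, 214.8], 0.86)]
tin [([208.0, 388.3], 0.71), ([170.1, 340.9], 0.16)]
offcut [([202.0, 300.1], 0.61), ([155.6, 317.7], 0.58)]
fixed_face [([202.6, 298.5], 0.68)]
strips [([204.9, 302.8], 0.82)]
feed_edge [([204.4, 301.2], 0.68)]
jaw_back [([185.2, 266.0], 0.84), ([208.6, 388.9], 0.21)]
top {'mtx': [[416.2232, 0.0, 325.7309], [0.0, 416.2232, 193.4606], [0.0, 0.0, 1.0]], 'eye': [0.4559, -0.073, 0.8348], 'rotation': [0.7044, 0.0598, -0.0645, -0.7043]}
bar [([204.5, 271.7], 0.94)]
clamp [([254.4, 357.1], 0.69), ([219.8, 339.2], 0.68)]
jaw [([253.0, 356.3], 0.92)]
scraper [([165.7, 480.5], 0.58)]
bowl [([251.0, 434.7], 0.66)]
tin [([132.5, 275.2], 0.61)]
offcut [([269.5, 260.7], 0.77), ([221.9, 340.7], 0.29)]
fixed_face [([223.2, 335.9], 0.72)]
strips [([221.4, 339.4], 0.72)]
feed_edge [([221.4, 339.9], 0.72)]
jaw_back [([250.3, 357.3], 0.63)]
wrist {'mtx': [[329.3964, 0.0, 314.6541], [0.0, 329.3964, 197.5203], [0.0, 0.0, 1.0]], 'hand_eye': [[1.0, 0.0002, 0.0002, 0.0003], [0.0002, -0.9519, -0.3064, -0.0784], [0.0002, 0.3064, -0.9519, -0.0705], [0.0, 0.0, 0.0, 1.0]]}
bar []
clamp []
jaw []
scraper []
bowl []
tin []
offcut []
fixed_face []
strips []
feed_edge []
jaw_back []
```

View pics/scene0.png

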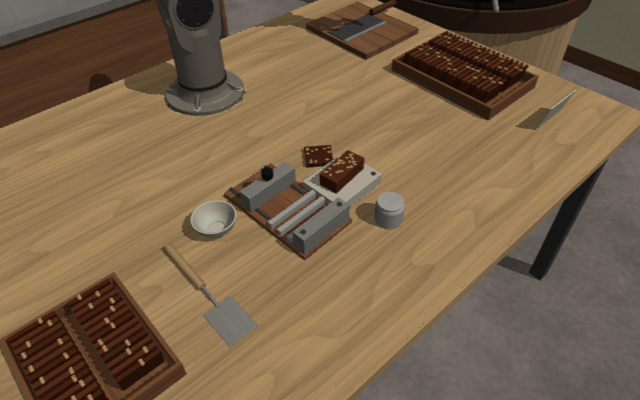

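View pics/top0.png

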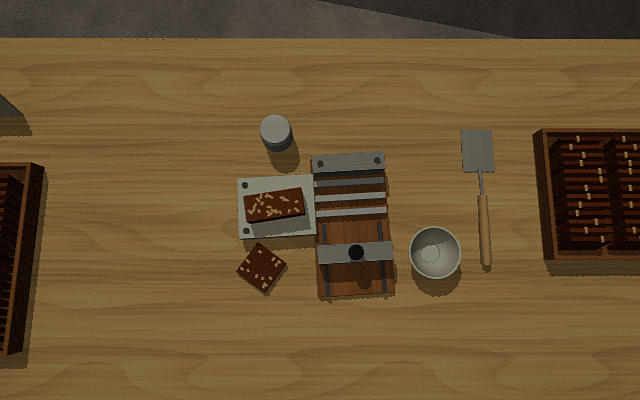

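The top view shows the bar at (204,272) on the white board, the fixed jaw at row ~163, the sliding jaw at row ~252 with its knob at (252,356), the bowl at (251,435) and the offcut at (269,261). Next I'll find the clamp's pose.

```bash
python3 - <<'E'
import cv2
a=cv2.imread("pics/top0.png")[140:310,225:405]; cv2.imwrite("pics/top0z.png",cv2.resize(a,None,fx=4.4,fy=3.5,interpolation=cv2.INTER_CUBIC)[:600,:800])
a=cv2.imread("pics/top0.png")[145:305,230:400]; cv2.imwrite("pics/top0z.png",cv2.resize(a,(680,600),fx=0,fy=0,interpolation=cv2.INTER_CUBIC))
a=cv2.imread("pics/top0.png")[148:298,232:402]; cv2.imwrite("pics/top0z.png",cv2.resize(a,None,fx=4,fy=4,interpolation=cv2.INTER_CUBIC))
a=cv2.imread("pics/scene0.png")[140:260,220:400]; cv2.imwrite("pics/scene0z.png",cv2.resize(a,None,fx=4,fy=4,interpolation=cv2.INTER_CUBIC))
E
```

```text
(no output)
```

View pics/top0z.png

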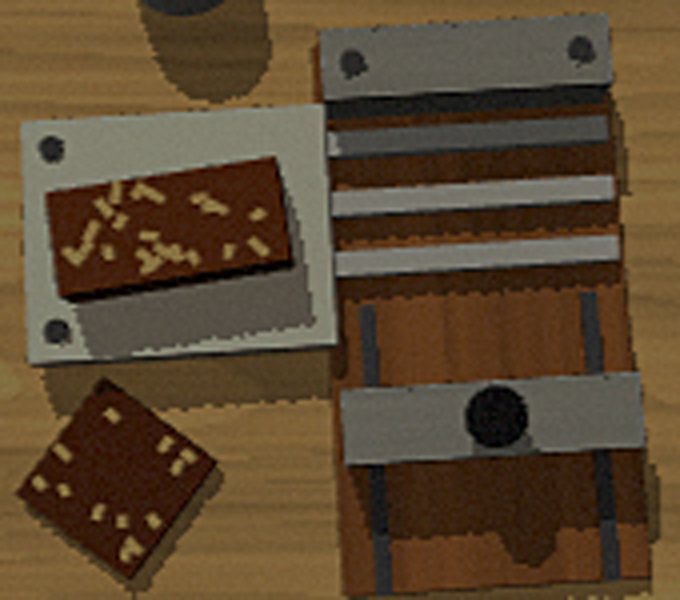

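View pics/scene0z.png

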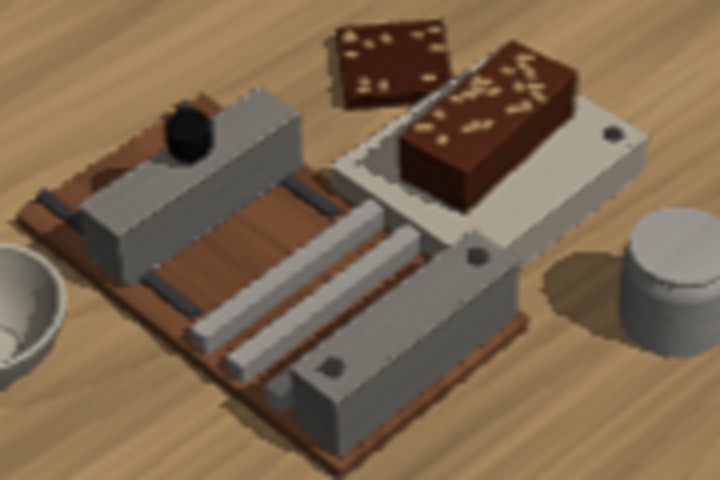

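```bash
cat > h.py <<'E'
from station import *
import numpy as np,cv2
from scipy.spatial.transform import Rotation as R
def rot(q): return R.from_quat(np.r_[q[1:],q[0]]).as_matrix()
def proj(c,P):
    p=(np.asarray(P)-c["eye"])@rot(c["rotation"])
    K=c["mtx"]; z=-p[:,2]
    return np.c_[K[0,0]*p[:,0]/z+K[0,2], -K[1,1]*p[:,1]/z+K[1,2]]
E
cat > fit.py <<'E'
from h import *
from scipy.optimize import least_squares
c={n:read_camera(n) for n in ("top","scene")}
# (u,v, x,y,z, kind)
T=[(318,30,85,70,58,0),(607,13,85,-70,58,0),(611,83,50,-70,58,0),(325,102,50,70,58,0),
(22,123,55,220,31,0),(323,104,55,70,31,0),(337,344,-65,70,31,0),(30,363,-65,220,31,0),
(617,236,-19,-70,26,0),(619,260,-31,-70,26,0),(612,176,11,-70,26,0),(614,199,-1,-70,26,0),
(340,392,-90,70,58,1),(637,373,-90,-70,58,1),(644,446,-125,-70,58,1),(347,465,-125,70,58,1),
(650,580,-185,-75,12,0),(343,595,-185,75,12,0),
(47,192,25,55,66,2),(276,158,25,-55,66,2),(293,264,-25,-55,66,2),(64,296,-25,55,66,2)]
S=[(293,372,50,-70,58,0),(338,398,85,-70,58,0),(519,255,85,70,58,0),(475,232,50,70,58,0),
(80,208,-125,-70,58,1),(118,235,-90,-70,58,1),(300,112,-90,70,58,1),(258,88,-125,70,58,1),
(648,142,55,220,31,0),(330,170,-65,70,31,0),(340,472,90,-75,12,0),(18,215,-185,-75,12,0),
(400,140,-25,-55,66,2),(467,178,25,-55,66,2),(577,70,25,55,66,2),(513,40,-25,55,66,2)]
T=np.array(T,float);S=np.array(S,float)
T[:,:2]=T[:,:2]/4-.375+[232,148]; S[:,:2]=S[:,:2]/4-.375+[220,140]
def W(p,D):
    X=D[:,2:5]/1000; k=D[:,5]
    Cc=X.copy(); Cc[k==1,0]+=p[3]
    def t(x,y,a,X): 
        c_,s=np.cos(a),np.sin(a); return np.c_[x+c_*X[:,0]-s*X[:,1],y+s*X[:,0]+c_*X[:,1],X[:,2]]
    w=t(*p[:3],Cc); b=t(*p[4:7],X)
    w[k==2]=b[k==2]; return w
def res(p,which=None):
    r=[]
    for n,D in (("top",T),("scene",S)):
        if which and n!=which: continue
        r.append((proj(c[n],W(p,D))-D[:,:2]).ravel())
    return np.concatenate(r)
p0=[.45,-.13,0,0.01,.43,.05,0.1]
for w in (None,"top","scene"):
    s=least_squares(res,p0,args=(w,),loss="soft_l1"); p=s.x
    r=res(p,w).reshape(-1,2)
    print(w,np.round(p,4),"rms",np.sqrt((r**2).mean()).round(2)); 
    if w is None:
        print(np.round(r,1).tolist())
        a=p[2]; d=p[4:6]-p[:2]; M=np.array([[np.cos(a),np.sin(a)],[-np.sin(a),np.cos(a)]]); print("bar in clamp",M@d,p[6]-a)
        q=p
f=lambda x,y:(q[:2]+[np.cos(q[2])*x-np.sin(q[2])*y,np.sin(q[2])*x+np.cos(q[2])*y]).round(4)
print("jawback",f(-.125+q[3],0),"knob",f(-.1075+q[3],0),"strips at25",f(.025,0))
E
python3 fit.py
```

```text
None [ 0.5891 -0.125   0.0618  0.0022  0.573   0.019   0.1616] rms 0.75
[[-0.1, -0.3], [-0.0, -0.3], [0.5, -0.2], [-0.8, -0.6], [-0.8, -0.7], [-0.1, -0.5], [-0.1, 0.1], [-1.3, 0.2], [-0.3, -0.5], [-0.3, -0.4], [-0.4, -0.5], [-0.3, -0.2], [-0.4, -0.7], [0.5, -0.7], [0.4, 0.1], [-1.0, 0.1], [0.5, -0.5], [-0.4, 0.7], [-0.7, -0.2], [0.2, -1.0], [-0.0, -1.4], [-1.5, 0.0], [-1.6, -1.0], [-1.0, 1.6], [-0.1, 1.4], [-1.0, -0.8], [-1.2, -0.6], [-0.7, 0.3], [-0.3, 0.3], [0.1, -0.4], [-0.2, -1.6], [-0.6, -1.2], [-0.8, -0.2], [-1.5, -0.2], [-1.5, -0.6], [-0.9, -0.8], [-0.2, 0.8], [-1.2, -0.0]]
bar in clamp [-0.00720395  0.14468529] 0.09973277566606413
top [ 0.5886 -0.1255  0.0608  0.0022  0.5718  0.0182  0.1488] rms 0.48
scene [ 0.5909 -0.1241  0.064   0.0014  0.5749  0.0202  0.1761] rms 0.69
jawback [ 0.4665 -0.1326] knob [ 0.484  -0.1315] strips at25 [ 0.6141 -0.1234]
```

```bash
cat >> h.py <<'E'
C=np.array([.589,-.125]); CA=.0615
def cw(x,y,ca=None):
    a=CA; return C+np.array([np.cos(a)*x-np.sin(a)*y,np.sin(a)*x+np.cos(a)*y])
def toclamp(P):
    d=np.asarray(P)[:2]-C;a=CA; return np.array([np.cos(a)*d[0]+np.sin(a)*d[1],-np.sin(a)*d[0]+np.cos(a)*d[1]])
def go(x,y,z,ang):
    """moves units to world TCP xyz, tool down with tool x at ang"""
    o=get_obs(); Rt=rot(o["tool_rot"]); 
    c,s=np.cos(ang),np.sin(ang); Rg=np.array([[c,s,0],[s,-c,0],[0,0,-1.]])
    d=Rt.T@(np.array([x,y,z])-o["eef_pos"])/.025
    rv=np.degrees(R.from_matrix(Rt.T@Rg).as_rotvec())/10
    print("shift",d.round(3),"turn",rv.round(3)); 
def st():
    o=get_obs(); Rt=rot(o["tool_rot"]); print("t",round(o["t"],2),"pos",o["eef_pos"].round(4),"clampxy",toclamp(o["eef_pos"]).round(4),"ang",np.arctan2(Rt[1,0],Rt[0,0]).round(4),"tilt",Rt[:2,2].round(3),"F",o["contact_force"].round(1),"w",o["gripper_width"].round(3),"q",o["q"].round(2))
E
python3 -c "
from h import *
go(.573,.019,.2,.155)"
```

```text
shift [-19.268  21.59    4.155] turn [-0.    -0.     6.331]
```

Request:
apply_moves(
  moves=[
    [[-9.6,10.8,1.0],[0,0,3.2],1],
    [[-9.6,10.8,1.0],[0,0,3.2],1],
    [[-9.6,10.8,1.0],[0,0,3.2],1],
    [[-9.6,10.8,1.0],[0,0,3.2],1],
    [[-9.6,10.8,1.0],[0,0,3.2],1],
    [[-9.6,10.8,1.0],[0,0,3.2],1],
    [[-19.27,21.59,4.15],[0,0,6.33],1],
    [[-19.27,21.59,4.15],[0,0,6.33],1],
    [[-19.27,21.59,4.15],[0,0,6.33],1],
    [[-19.27,21.59,4.15],[0,0,6.33],1],
    [[-19.27,21.59,4.15],[0,0,6.33],1],
    [[-19.27,21.59,4.15],[0,0,6.33],1],
    [[-19.27,21.59,4.15],[0,0,6.33],1],
    [[-19.27,21.59,4.15],[0,0,6.33],1],
    [[-19.27,21.59,4.15],[0,0,6.33],1],
    [[-19.27,21.59,4.15],[0,0,6.33],1],
  ],
  force=30,
)

```text
t: 3.9
eef_pos: [0.5728, 0.0205, 0.2004]
tool_rot: [-0.0, 0.997, 0.079, 0.0]
contact_force: [0.2, -0.8, 0.2]
gripper_width: 1.002
```

```bash
python3 - <<'E'
from h import *
st()
c=read_camera("wrist"); cv2.imwrite("pics/w1.png",c["color"][:,:,::-1])
E
```

```text
Traceback (most recent call last):
  File "h.py", line 22, in st
    o=get_obs(); Rt=rot(o["tool_rot"]); print("t",round(o["t"],2),"pos",o["eef_pos"].round(4),"clampxy",toclamp(o["eef_pos"]).round(4),"ang",np.arctan2(Rt[1,0],Rt[0,0]).round(4),"tilt",Rt[:2,2].round(3),"F",o["contact_force"].round(1),"w",o["gripper_width"].round(3),"q",o["q"].round(2))
                                                                                                                                                                                                                                               ^^^^^^^^^^^^^^^^^^^^^^^^
AttributeError: 'float' object has no attribute 'round'
```

```bash
sed -i 's/o\["gripper_width"\].round(3)/round(float(o["gripper_width"]),3)/' h.py; python3 - <<'E'
from h import *
st()
c=read_camera("wrist"); cv2.imwrite("pics/w1.png",c["color"][:,:,::-1])
E
```

```text
t 3.9 pos [0.5728 0.0205 0.2004] clampxy [-0.0073  0.1462] ang 0.1576 tilt [0.    0.001] F [ 0.2 -0.8  0.2] w 1.002 q [-0.48  0.46  0.43  1.92 -0.26  0.82  0.25]
```

View pics/w1.png

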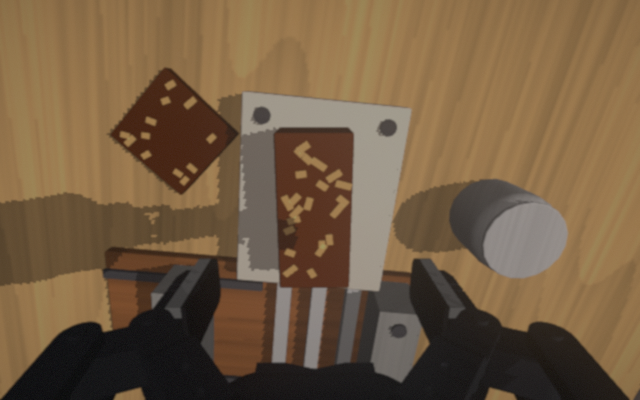

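```bash
python3 - <<'E'
from h import *
o=get_obs(); c=read_camera("wrist"); H=c["hand_eye"];K=c["mtx"];Rt=rot(o["tool_rot"])
P=[]
for u,v in [(275,288),(351,288),(353,130),(276,129)]:
    d=np.array([(u-K[0,2])/K[0,0],-(v-K[1,2])/K[1,1],-1]); d=Rt@H[:3,:3]@d; e=Rt@H[:3,3]+o["eef_pos"]
    P.append(e+d*(.066-e[2])/d[2])
P=np.array(P); print(P.round(4), P.mean(0), np.linalg.norm(P[1]-P[0]),np.linalg.norm(P[2]-P[1]))
e=P[0]+P[1]-P[2]-P[3]; print("angle of -y axis", np.arctan2(e[0],-e[1]))
go(.573,.019,.105,.155)
E
```

```text
[[ 0.5536 -0.0389  0.066 ]
 [ 0.6074 -0.0304  0.066 ]
 [ 0.5875  0.0795  0.066 ]
 [ 0.5408  0.0727  0.066 ]] [0.57231601 0.02074504 0.066     ] 0.05449113570278646 0.11167209331609342
angle of -y axis 0.1471903337109682
shift [-1.000e-03  4.100e-02  3.815e+00] turn [-0.002 -0.002  0.011]
```

Request:
apply_moves(
  moves=[
    [[0,0,1.9],[0,0,0],1],
    [[0,0,3.0],[0,0,0],1],
    [[0,0,3.8],[0,0,0],1],
    [[0,0,3.8],[0,0,0],1],
    [[0,0,3.8],[0,0,0],-1],
    [[0,0,3.8],[0,0,0],-1],
    [[0,0,3.8],[0,0,0],-1],
    [[0,0,3.8],[0,0,0],-1],
    [[0,0,3.8],[0,0,0],-1],
    [[0,0,3.8],[0,0,0],-1],
    [[0,0,3.8],[0,0,0],-1],
  ],
  force=30,
)

```text
t: 5.38
eef_pos: [0.5737, 0.0189, 0.1064]
tool_rot: [-0.0, 0.997, 0.077, 0.001]
contact_force: [-1.8, -0.6, 6.4]
gripper_width: 0.579
```

```bash
python3 - <<'E'
from h import *
st()
t=cw(-.010,0); go(*t,.165,CA)
c=read_camera("wrist"); cv2.imwrite("pics/w2.png",c["color"][:,:,::-1])
E
```

```text
t 5.38 pos [0.5737 0.0189 0.1064] clampxy [-0.0064  0.1446] ang 0.1551 tilt [0.002 0.001] F [-1.8 -0.6  6.4] w 0.579 q [-0.42  0.6   0.36  1.96 -0.34  0.64  0.32]
shift [-0.678  5.745 -2.349] turn [-0.002 -0.011  0.536]
```

View pics/w2.png

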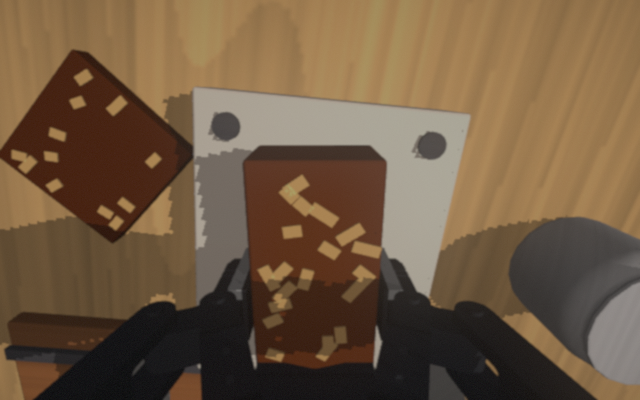

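Request:
apply_moves(
  moves=[
    [[0,0,-1.0],[0,0,0],-1],
    [[0,0,-2.2],[0,0,0],-1],
    [[-0.2,1.6,-2.35],[0,0,0.2],-1],
    [[-0.4,3.2,-2.35],[0,0,0.4],-1],
    [[-0.6,4.8,-2.35],[0,0,0.54],-1],
    [[-0.68,5.75,-2.35],[0,0,0.54],-1],
    [[-0.68,5.75,-2.35],[0,0,0.54],-1],
    [[-0.68,5.75,-2.35],[0,0,0.54],-1],
  ],
)

```text
t: 6.42
eef_pos: [0.5784, -0.1245, 0.1638]
tool_rot: [-0.0, 1.0, 0.031, -0.0]
contact_force: [-0.2, 0.5, -1.8]
gripper_width: 0.579
```

```bash
python3 - <<'E'
from h import *
st()
t=cw(-.010,0); go(*t,.103,CA)
for n in ("top","wrist"):
    c=read_camera(n); cv2.imwrite(f"pics/{n}3.png",c["color"][:,:,::-1])
E
```

```text
t 6.42 pos [ 0.5784 -0.1245  0.1638] clampxy [-0.0106  0.0011] ang 0.0618 tilt [-0.     0.001] F [-0.2  0.5 -1.8] w 0.579 q [-0.22  0.54  0.44  1.9  -0.32  0.77  0.46]
shift [0.024 0.047 2.431] turn [-0.006  0.001  0.002]
```

View pics/wrist3.png

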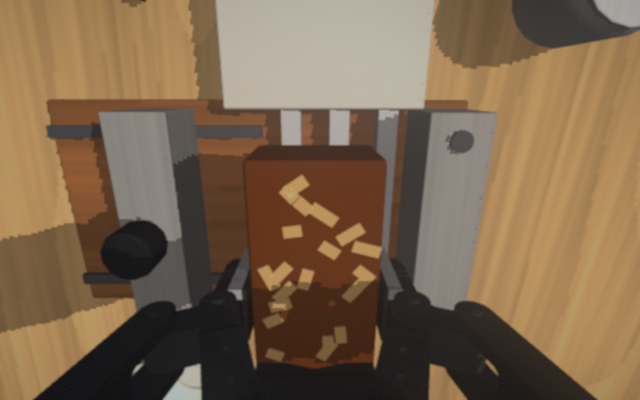

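View pics/top3.png

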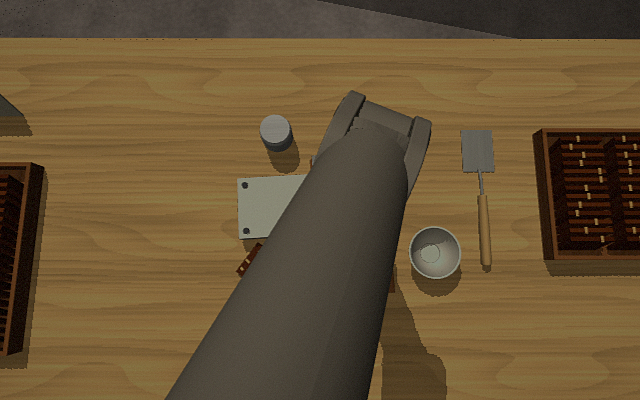

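Request:
apply_moves(
  moves=[
    [[0.02,0.12,0.8],[0,0,0],-1],
    [[0.02,0.12,1.6],[0,0,0],-1],
    [[0.02,0.12,2.1],[0,0,0],-1],
    [[0.02,0.12,2.4],[0,0,0],-1],
    [[0.02,0.12,2.42],[0,0,0],-1],
    [[0.02,0.12,2.42],[0,0,0],-1],
  ],
)

```text
t: 7.28
eef_pos: [0.5794, -0.1288, 0.1038]
tool_rot: [0.0, 1.0, 0.03, 0.0]
contact_force: [-1.4, 0.7, -1.1]
gripper_width: 0.582
```

```bash
python3 - <<'E'
from h import *
st()
c=read_camera("wrist"); cv2.imwrite(f"pics/w4.png",c["color"][:,:,::-1])
E
```

```text
t 7.28 pos [ 0.5794 -0.1288  0.1038] clampxy [-0.0098 -0.0032] ang 0.0608 tilt [ 0.001 -0.   ] F [-1.4  0.7 -1.1] w 0.582 q [-0.18  0.63  0.39  1.92 -0.37  0.66  0.5 ]
```

View pics/w4.png

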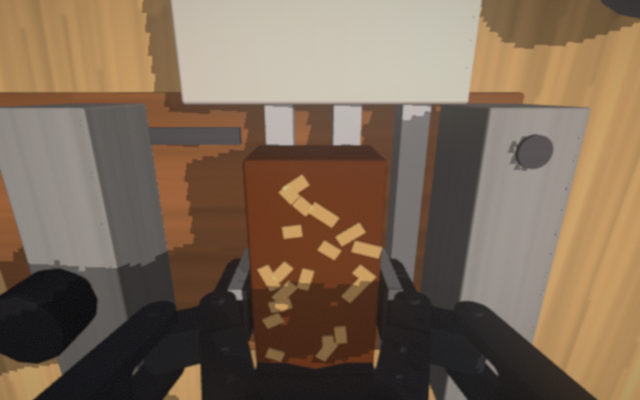

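Request:
apply_moves(
  moves=[
    [[0,0,0.04],[0,0,0],-1],
    [[0,0,0.08],[0,0,0],-1],
    [[0,0,0.08],[0,0,0],-1],
  ],
)

```text
t: 7.7
eef_pos: [0.5791, -0.1287, 0.1014]
tool_rot: [-0.0, 1.0, 0.03, 0.0]
contact_force: [-0.1, -0.6, -2.0]
gripper_width: 0.58
```

Request:
apply_moves(
  moves=[
    [[0,0,0.04],[0,0,0],-1],
    [[0,0,0.06],[0,0,0],-1],
    [[0,0,0.06],[0,0,0],-1],
  ],
)

```text
t: 8.07
eef_pos: [0.5791, -0.1287, 0.1013]
tool_rot: [-0.0, 1.0, 0.03, 0.0]
contact_force: [-4.4, 2.0, 14.0]
gripper_width: 0.579
```

Request:
apply_moves(
  moves=[
    [[0,0,-0.03],[0,0,0],0.5],
    [[0,0,-0.05],[0,0,0],0.5],
    [[0,0,-0.05],[0,0,0],0.5],
    [[0,0,-0.05],[0,0,0],0.5],
    [[0,0,-1.5],[0,0,0],0.5],
    [[0,0,-3.0],[0,0,0],0.5],
    [[0,0,-3.0],[0,0,0],0.5],
  ],
)

```text
t: 8.95
eef_pos: [0.5807, -0.1292, 0.1776]
tool_rot: [0.0, 1.0, 0.03, 0.003]
contact_force: [0.7, -0.2, 0.1]
gripper_width: 0.754
```

```bash
python3 - <<'E'
from h import *
st()
c=read_camera("wrist"); cv2.imwrite(f"pics/w5.png",c["color"][:,:,::-1])
c=read_camera("scene"); cv2.imwrite(f"pics/s5.png",cv2.resize(c["color"][140:260,220:400,::-1],None,fx=4,fy=4))
E
```

```text
t 8.95 pos [ 0.5807 -0.1292  0.1776] clampxy [-0.0085 -0.0037] ang 0.0607 tilt [ 0.005 -0.001] F [ 0.7 -0.2  0.1] w 0.754 q [-0.22  0.53  0.45  1.89 -0.31  0.79  0.46]
```

View pics/w5.png

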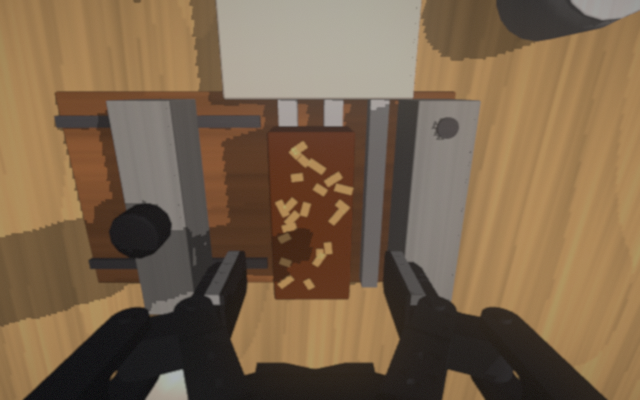

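View pics/s5.png

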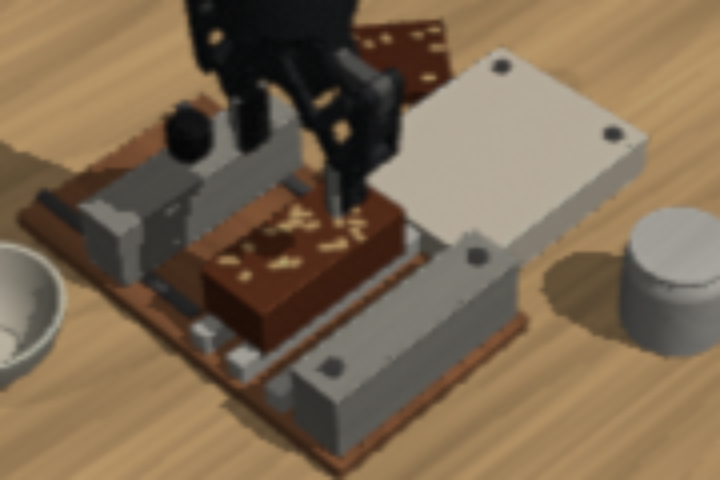

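```bash
python3 - <<'E'
from h import *
go(*cw(-.062,-.002),.18,CA-np.pi/2)
E
```

```text
shift [-2.072 -0.033 -0.21 ] turn [-2.000e-03  0.000e+00  8.998e+00]
```

Request:
apply_moves(
  moves=[
    [[-1.0,0,-0.2],[0,0,1],0.4],
    [[-2.07,-0.03,-0.2],[0,0,2],0.4],
    [[-2.07,-0.03,-0.2],[0,0,3],0.4],
    [[-2.07,-0.03,-0.2],[0,0,4],0.4],
    [[-2.07,-0.03,-0.2],[0,0,5],0.4],
    [[-2.07,-0.03,-0.2],[0,0,6],0.4],
    [[-2.07,-0.03,-0.2],[0,0,7],0.4],
    [[-2.07,-0.03,-0.2],[0,0,8],0.4],
    [[-2.07,-0.03,-0.2],[0,0,9],0.4],
    [[-2.07,-0.03,-0.2],[0,0,9],0.4],
    [[-2.07,-0.03,-0.2],[0,0,9],0.4],
    [[-2.07,-0.03,-0.2],[0,0,9],0.4],
  ],
)

```text
t: 10.55
eef_pos: [0.5272, -0.1311, 0.1797]
tool_rot: [0.0, 0.729, -0.685, -0.0]
contact_force: [0.7, -1.1, 0.6]
gripper_width: 0.697
```

```bash
python3 - <<'E'
from h import *
st()
go(*cw(-.062,-.002),.105,CA-np.pi/2)
c=read_camera("wrist"); cv2.imwrite(f"pics/w6.png",c["color"][:,:,::-1])
E
```

```text
t 10.55 pos [ 0.5272 -0.1311  0.1797] clampxy [-0.0621 -0.0023] ang -1.5081 tilt [-0.  0.] F [ 0.7 -1.1  0.6] w 0.697 q [-0.53  0.58  0.88  2.02 -0.61  0.83 -0.8 ]
shift [-0.012 -0.003  2.988] turn [0.002 0.001 0.007]
```

View pics/w6.png

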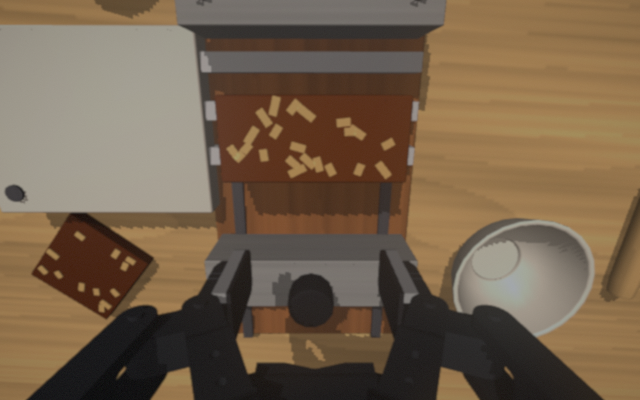

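Request:
apply_moves(
  moves=[
    [[0,0,1.0],[0,0,0],0.4],
    [[0,0,2.0],[0,0,0],0.4],
    [[0,0,2.6],[0,0,0],0.4],
    [[0,0,2.97],[0,0,0],0.4],
    [[0,0,2.97],[0,0,0],0.4],
  ],
)

```text
t: 11.22
eef_pos: [0.5273, -0.1312, 0.1055]
tool_rot: [0.0, 0.728, -0.685, -0.0]
contact_force: [0.6, -0.4, 1.1]
gripper_width: 0.701
```

```bash
python3 - <<'E'
from h import *
st()
go(*cw(-.015,-.002),.105,CA-np.pi/2)
c=read_camera("wrist"); cv2.imwrite(f"pics/w7.png",c["color"][:,:,::-1])
E
```

```text
t 11.22 pos [ 0.5273 -0.1312  0.1055] clampxy [-0.062  -0.0024] ang -1.5099 tilt [-0.  0.] F [ 0.6 -0.4  1.1] w 0.701 q [-0.43  0.68  0.75  2.05 -0.73  0.7  -0.71]
shift [-0.016 -1.879  0.017] turn [ 0.003  0.001 -0.003]
```

View pics/w7.png

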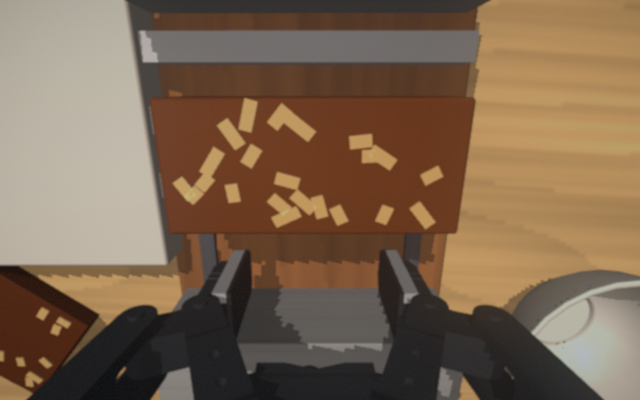

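Request:
apply_moves(
  moves=[
    [[0,-0.2,0],[0,0,0],0.4],
    [[0,-0.35,0],[0,0,0],0.4],
    [[0,-0.5,0],[0,0,0],0.4],
    [[0,-0.6,0],[0,0,0],0.4],
    [[0,-0.7,0],[0,0,0],0.4],
    [[0,-0.8,0],[0,0,0],0.4],
    [[0,-0.9,0],[0,0,0],0.4],
    [[0,-1.0,0],[0,0,0],0.4],
    [[0,-1.1,0],[0,0,0],0.4],
    [[0,-1.2,0],[0,0,0],0.4],
    [[0,-1.3,0],[0,0,0],0.4],
    [[0,-1.4,0],[0,0,0],0.4],
    [[0,-1.5,0],[0,0,0],0.4],
    [[0,-1.6,0],[0,0,0],0.4],
    [[0,-1.7,0],[0,0,0],0.4],
    [[0,-1.75,0],[0,0,0],0.4],
    [[0,-1.75,0],[0,0,0],0.4],
  ],
)

```text
t: 13.4
eef_pos: [0.5713, -0.1284, 0.1057]
tool_rot: [-0.0, 0.728, -0.685, 0.0]
contact_force: [-0.7, -0.7, -0.8]
gripper_width: 0.7
```

```bash
python3 - <<'E'
from h import *
st()
c=read_camera("wrist"); cv2.imwrite(f"pics/w8.png",c["color"][:,:,::-1])
E
```

```text
t 13.4 pos [ 0.5713 -0.1284  0.1057] clampxy [-0.0179 -0.0023] ang -1.5098 tilt [ 0. -0.] F [-0.7 -0.7 -0.8] w 0.7 q [-0.43  0.73  0.75  1.95 -0.73  0.75 -0.75]
```

View pics/w8.png

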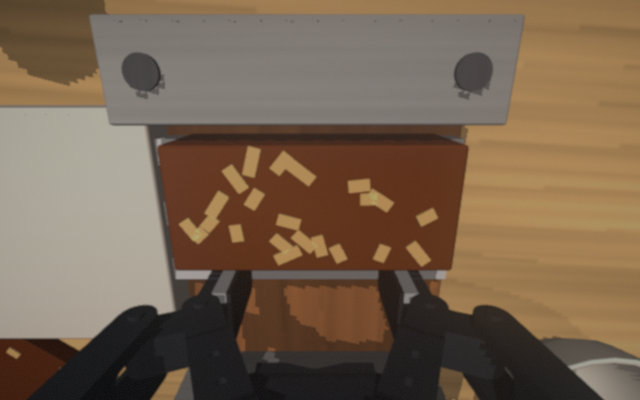

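Request:
apply_moves(
  moves=[
    [[0,-0.06,0],[0,0,0],0.4],
    [[0,-0.12,0],[0,0,0],0.4],
    [[0,-0.18,0],[0,0,0],0.4],
    [[0,-0.22,0],[0,0,0],0.4],
    [[0,-0.22,0],[0,0,0],0.4],
  ],
)

```text
t: 14.08
eef_pos: [0.5767, -0.128, 0.1056]
tool_rot: [-0.0, 0.728, -0.685, 0.0]
contact_force: [-0.1, 0.2, 0.5]
gripper_width: 0.7
```

Request:
apply_moves(
  moves=[
    [[0,-0.04,0],[0,0,0],0.4],
    [[0,-0.08,0],[0,0,0],0.4],
    [[0,-0.1,0],[0,0,0],0.4],
    [[0,-0.1,0],[0,0,0],0.4],
  ],
)

```text
t: 14.58
eef_pos: [0.5778, -0.128, 0.1055]
tool_rot: [0.001, 0.728, -0.685, -0.001]
contact_force: [-5.1, -0.8, 4.7]
gripper_width: 0.699
```

```bash
python3 - <<'E'
from h import *
st()
c=read_camera("wrist"); cv2.imwrite(f"pics/w9.png",c["color"][:,:,::-1])
E
```

```text
t 14.57 pos [ 0.5778 -0.128   0.1055] clampxy [-0.0113 -0.0024] ang -1.5101 tilt [-0.002  0.001] F [-5.1 -0.8  4.7] w 0.699 q [-0.42  0.74  0.75  1.93 -0.73  0.76 -0.76]
```

View pics/w9.png

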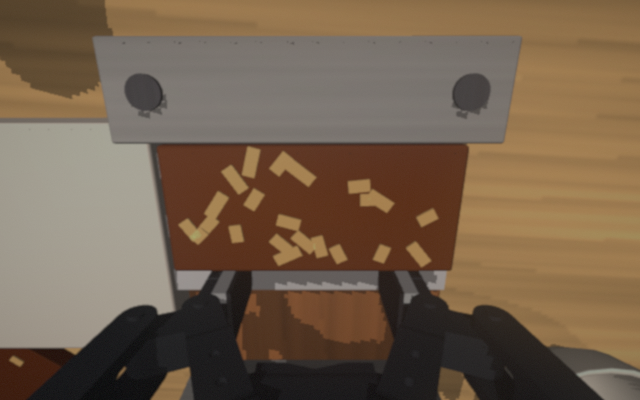

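Request:
apply_moves(
  moves=[
    [[0,-0.04,0],[0,0,0],0.4],
    [[0,-0.04,0],[0,0,0],0.4],
    [[0,-0.04,0],[0,0,0],0.4],
  ],
)

```text
t: 15.0
eef_pos: [0.578, -0.1281, 0.1054]
tool_rot: [0.001, 0.728, -0.685, -0.002]
contact_force: [-8.2, 0.3, 6.7]
gripper_width: 0.698
```

Request:
apply_moves(
  moves=[
    [[0,0.1,0],[0,0,0],0.4],
    [[0,0.4,0],[0,0,0],0.4],
    [[0,0.9,0],[0,0,0],0.4],
    [[0,1.2,0],[0,0,0],0.4],
    [[0,1.2,0],[0,0,0],0.4],
  ],
)

```text
t: 15.62
eef_pos: [0.5493, -0.1298, 0.1057]
tool_rot: [-0.0, 0.728, -0.686, -0.0]
contact_force: [0.9, -0.1, -0.2]
gripper_width: 0.703
```

```bash
python3 - <<'E'
from h import *
st()
go(*cw(-.041,-.002),.165,CA-np.pi/2)
go(*cw(-.160,0.0),.165,CA-np.pi/2)
c=read_camera("wrist"); cv2.imwrite(f"pics/w10.png",c["color"][:,:,::-1])
c=read_camera("scene"); cv2.imwrite(f"pics/s10.png",cv2.resize(c["color"][140:260,220:400,::-1],None,fx=4,fy=4))
E
```

```text
t 15.62 pos [ 0.5493 -0.1298  0.1057] clampxy [-0.0399 -0.0023] ang -1.5106 tilt [-0.  0.] F [ 0.9 -0.1 -0.2] w 0.703 q [-0.43  0.7   0.75  2.   -0.73  0.73 -0.73]
shift [-0.014  0.046 -2.372] turn [ 0.001  0.002 -0.008]
shift [-0.088  4.806 -2.37 ] turn [ 0.001  0.002 -0.008]
```

View pics/w10.png

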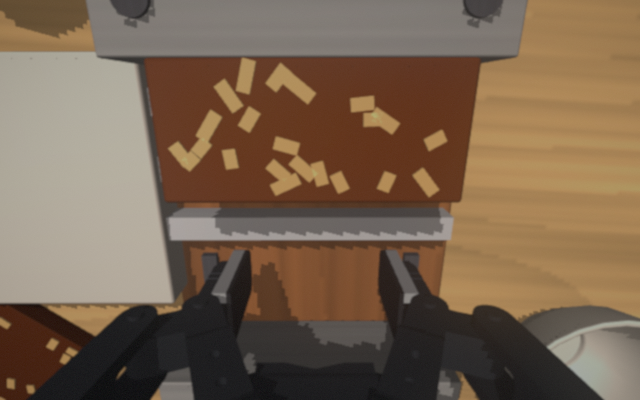

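View pics/s10.png

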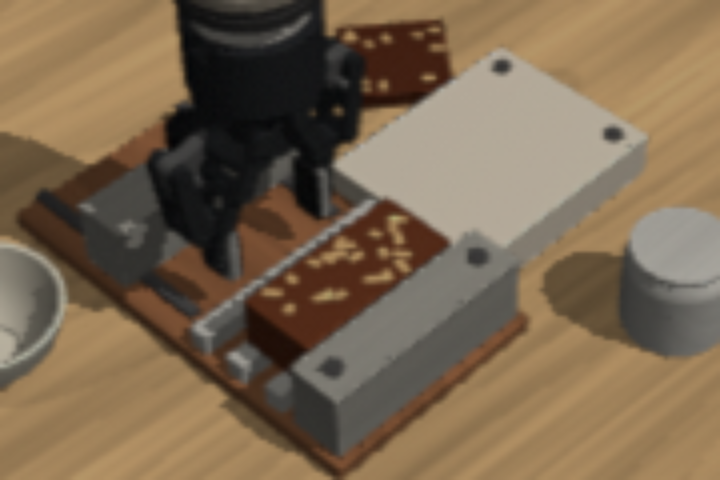

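Request:
apply_moves(
  moves=[
    [[0,0,-1.2],[0,0,0],0.4],
    [[0,0,-2.6],[0,0,0],0.4],
    [[-0.05,1.6,-2.6],[0,0,0],0.4],
    [[-0.09,3.4,-2.6],[0,0,0],0.4],
    [[-0.09,4.8,-2.6],[0,0,0],0.4],
    [[-0.09,4.8,-2.6],[0,0,0],0.4],
    [[-0.09,4.8,-2.6],[0,0,0],0.4],
  ],
)

```text
t: 16.6
eef_pos: [0.4315, -0.1347, 0.171]
tool_rot: [-0.0, 0.729, -0.685, 0.001]
contact_force: [0.2, -0.7, 0.6]
gripper_width: 0.702
```

```bash
python3 - <<'E'
from h import *
st()
go(*cw(-.160,0.0),.1,CA-np.pi/2)
c=read_camera("wrist"); cv2.imwrite(f"pics/w11.png",c["color"][:,:,::-1])
c=read_camera("scene"); cv2.imwrite(f"pics/s11.png",cv2.resize(c["color"][100:260,180:400,::-1],None,fx=3,fy=3))
E
```

```text
t 16.6 pos [ 0.4315 -0.1347  0.171 ] clampxy [-0.1578  0.    ] ang -1.5091 tilt [ 0.002 -0.   ] F [ 0.2 -0.7  0.6] w 0.702 q [-0.58  0.46  0.93  2.23 -0.57  0.71 -0.75]
shift [-1.000e-03  9.400e-02  2.841e+00] turn [-0.01  -0.002  0.001]
```

View pics/w11.png

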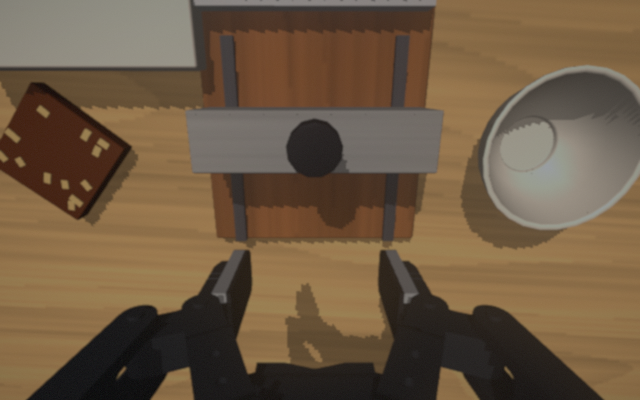

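View pics/s11.png

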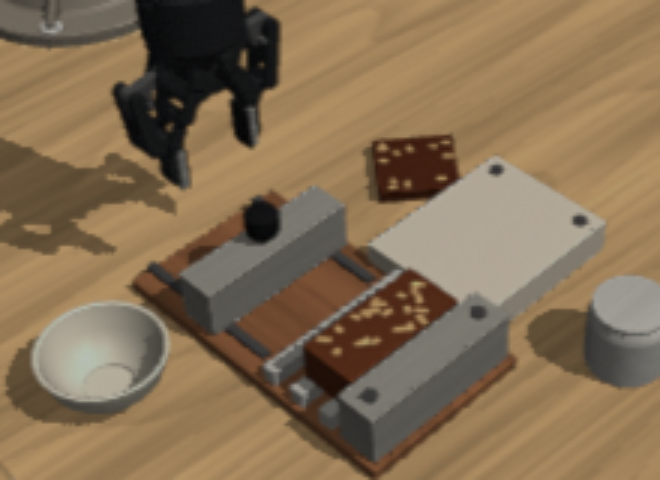

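Request:
apply_moves(
  moves=[
    [[0,0.05,1.2],[0,0,0],0.4],
    [[0,0.05,2.2],[0,0,0],0.4],
    [[0,0.05,2.8],[0,0,0],0.4],
    [[0,0.05,2.84],[0,0,0],0.4],
    [[0,0.05,2.84],[0,0,0],0.4],
  ],
)

```text
t: 17.32
eef_pos: [0.4296, -0.1351, 0.0999]
tool_rot: [-0.0, 0.728, -0.685, 0.0]
contact_force: [-0.2, 0.1, 0.6]
gripper_width: 0.702
```

Request:
apply_moves(
  moves=[
    [[0,-0.3,0],[0,0,0],0.4],
    [[0,-0.6,0],[0,0,0],0.4],
    [[0,-0.75,0],[0,0,0],0.4],
    [[0,-0.9,0],[0,0,0],0.4],
    [[0,-1.05,0],[0,0,0],0.4],
    [[0,-1.25,0],[0,0,0],0.4],
    [[0,-1.45,0],[0,0,0],0.4],
    [[0,-1.65,0],[0,0,0],0.4],
    [[0,-1.85,0],[0,0,0],0.4],
    [[0,-2.05,0],[0,0,0],0.4],
    [[0,-2.25,0],[0,0,0],0.4],
    [[0,-2.45,0],[0,0,0],0.4],
    [[0,-2.65,0],[0,0,0],0.4],
    [[0,-2.85,0],[0,0,0],0.4],
    [[0,-3.0,0],[0,0,0],0.4],
    [[0,-3.0,0],[0,0,0],0.4],
  ],
)

```text
t: 19.32
eef_pos: [0.5046, -0.1301, 0.0997]
tool_rot: [-0.0, 0.728, -0.685, 0.0]
contact_force: [-1.5, 0.3, -1.8]
gripper_width: 0.701
```

```bash
python3 - <<'E'
from h import *
st()
go(*cw(-.046,0.0),.1,CA-np.pi/2)
c=read_camera("wrist"); cv2.imwrite(f"pics/w12.png",c["color"][:,:,::-1])
E
```

```text
t 19.32 pos [ 0.5046 -0.1301  0.0997] clampxy [-0.0845  0.0001] ang -1.5095 tilt [ 0.001 -0.   ] F [-1.5  0.3 -1.8] w 0.701 q [-0.43  0.66  0.74  2.11 -0.74  0.66 -0.68]
shift [ 0.003 -1.542 -0.009] turn [-0.006 -0.001 -0.001]
```

View pics/w12.png

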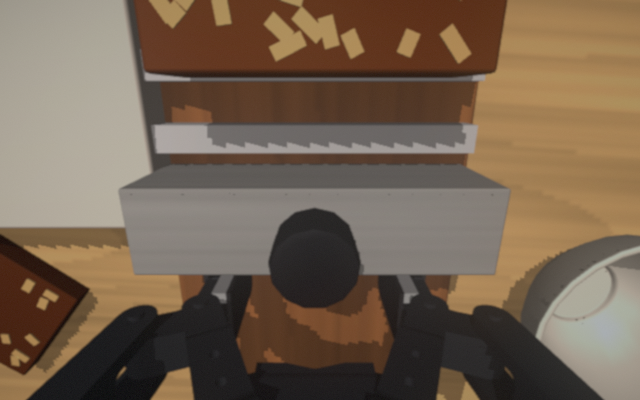

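Request:
apply_moves(
  moves=[
    [[0,-0.15,0],[0,0,0],0.4],
    [[0,-0.35,0],[0,0,0],0.4],
    [[0,-0.55,0],[0,0,0],0.4],
    [[0,-0.75,0],[0,0,0],0.4],
    [[0,-0.95,0],[0,0,0],0.4],
    [[0,-1.1,0],[0,0,0],0.4],
    [[0,-1.2,0],[0,0,0],0.4],
    [[0,-1.3,0],[0,0,0],0.4],
    [[0,-1.4,0],[0,0,0],0.4],
    [[0,-1.46,0],[0,0,0],0.4],
    [[0,-1.46,0],[0,0,0],0.4],
  ],
)

```text
t: 20.75
eef_pos: [0.5406, -0.128, 0.0996]
tool_rot: [-0.0, 0.728, -0.685, 0.0]
contact_force: [-2.2, -0.8, 2.1]
gripper_width: 0.701
```

Request:
apply_moves(
  moves=[
    [[0,-0.03,0],[0,0,0],0.4],
    [[0,-0.06,0],[0,0,0],0.4],
    [[0,-0.08,0],[0,0,0],0.4],
    [[0,-0.08,0],[0,0,0],0.4],
  ],
)

```text
t: 21.25
eef_pos: [0.5423, -0.128, 0.0997]
tool_rot: [-0.0, 0.728, -0.685, 0.0]
contact_force: [-3.7, 0.9, 1.5]
gripper_width: 0.702
```

Request:
apply_moves(
  moves=[
    [[0,-0.03,0],[0,0,0],0.4],
    [[0,-0.06,0],[0,0,0],0.4],
    [[0,-0.08,0],[0,0,0],0.4],
    [[0,-0.08,0],[0,0,0],0.4],
  ],
)

```text
t: 21.75
eef_pos: [0.5428, -0.128, 0.0995]
tool_rot: [0.001, 0.728, -0.685, -0.001]
contact_force: [-7.8, 0.5, 6.6]
gripper_width: 0.701
```

```bash
python3 - <<'E'
from h import *
st()
c=read_camera("wrist"); cv2.imwrite(f"pics/w13.png",c["color"][:,:,::-1])
E
```

```text
t 21.75 pos [ 0.5428 -0.128   0.0995] clampxy [-0.0463 -0.0001] ang -1.5103 tilt [-0.003  0.001] F [-7.8  0.5  6.6] w 0.701 q [-0.43  0.71  0.74  2.02 -0.74  0.71 -0.72]
```

View pics/w13.png

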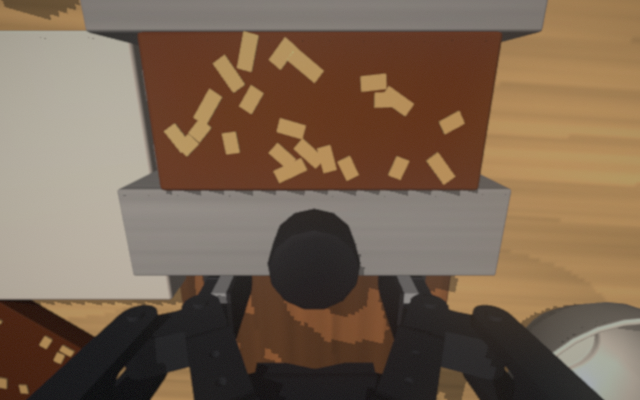

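Request:
apply_moves(
  moves=[
    [[0,-0.05,0],[0,0,0],0.4],
    [[0,-0.08,0],[0,0,0],0.4],
    [[0,-0.08,0],[0,0,0],0.4],
  ],
)

```text
t: 22.18
eef_pos: [0.543, -0.128, 0.0992]
tool_rot: [0.001, 0.728, -0.686, -0.003]
contact_force: [-13.5, 0.4, 9.5]
gripper_width: 0.697
```

Request:
apply_moves(
  moves=[
    [[0,0.1,0],[0,0,0],0.4],
    [[0,0.5,0],[0,0,0],0.4],
    [[0,1.2,0],[0,0,0],0.4],
    [[0,1.8,0],[0,0,0],0.4],
    [[0,1.8,-1.5],[0,0,0],0.4],
    [[0,1.8,-3.5],[0,0,0],0.4],
    [[0,1.8,-5.0],[0,0,0],0.4],
    [[0,1.8,-5.0],[0,0,0],0.4],
    [[0,1.8,-5.0],[0,0,0],0.4],
  ],
)

```text
t: 23.3
eef_pos: [0.5011, -0.13, 0.2242]
tool_rot: [-0.0, 0.728, -0.685, -0.0]
contact_force: [0.7, -0.5, 0.0]
gripper_width: 0.7
```

```bash
python3 - <<'E'
from h import *
st()
c=read_camera("wrist"); cv2.imwrite(f"pics/w14.png",c["color"][:,:,::-1])
c=read_camera("scene"); cv2.imwrite(f"pics/s14.png",cv2.resize(c["color"][100:260,180:400,::-1],None,fx=3,fy=3))
E
```

```text
t 23.3 pos [ 0.5011 -0.13    0.2242] clampxy [-0.0881  0.0004] ang -1.5094 tilt [0.    0.001] F [ 0.7 -0.5  0. ] w 0.7 q [-0.62  0.48  0.98  2.05 -0.52  0.88 -0.86]
```

View pics/w14.png

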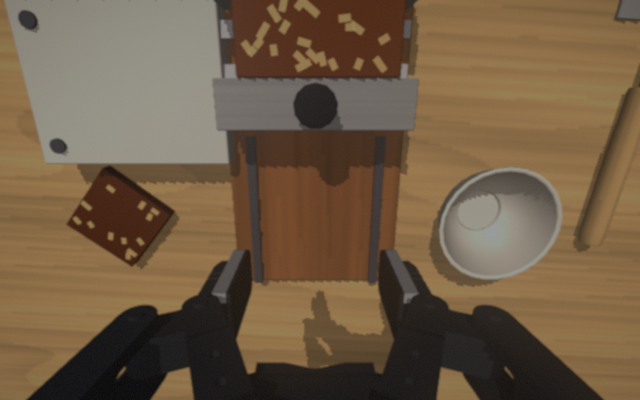

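View pics/s14.png

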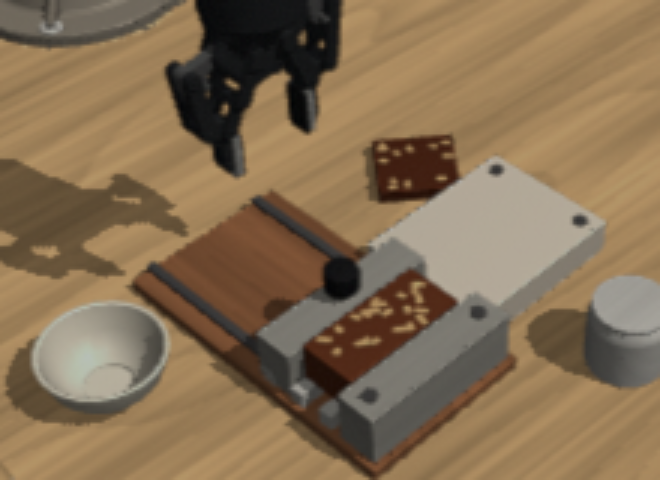

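```bash
python3 -c "
from station import *
print(hand_in())"
```

```text
the job is handed in; nothing more can be done
None
```

The bar is clamped and the job is handed in; `hand_in()` gives no verdict, so the result rests on my own checks. The clock read about 23 s.

**What I did:** I gripped the bar across its 50 mm width, lifted it off the feed board and set it flat on the strips clear of both jaws. I then pushed it against the fixed jaw with two fingers spread along its side while the sliding jaw was still fully open. Last, I pushed the sliding jaw closed from behind and lifted the arm away.

**Last checks:**
- **Bar against the fixed jaw:** the bar stalled against it, and the push reached about 8 N. No gap or skew showed in the wrist picture. I put its centre about 2 mm off the middle of the jaws.
- **Sliding jaw:** it stopped at the travel expected for 0.09, with the push reaching about 13 N. The final pictures show it closed on the bar.
- **Arm and bystanders:** the arm ended about 0.22 m up with no contact force. I kept clear of the scraper, bowl, tin and thin square. None of them looked moved, though I did not measure them.

None of the checks failed or disagreed. The jaw travel and the bar's offset are worked out from the tool position and pictures, and the clamp pose is good to about 2 mm.

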